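Reload a reagent series in reverse order

TASK

The four reagent containers stand on the steel delivery tray in the order of the last run; the next run works backwards. Move all four, keeping them upright, into the pockets of the empty grey carrier in reverse order: the one at the tray's left end goes into the carrier's rightmost pocket, the next one into the pocket beside it, and so on (left and right as seen from the robot). Each must end standing upright on the floor of its own pocket, released and still.

Things in the scene. Friction and masses are not known exactly. Their poses are not given: they have to be found in the camera images.
- dropper_bottle: amber glass dropper bottle with a slim dark rubber teat, upright: body 30 mm diameter up to 50 mm height, teat 20 mm diameter above, 89 mm in all. Loose. Origin: centre of its underside, z up along the bottle.
- amber_bottle: widest of the four: squat brown bottle with a white screw cap (closed, fixed), upright: body 45 mm diameter, nearly straight up to 60 mm height, cap 34 mm diameter, 91 mm in all. Loose. Origin: centre of its underside, z up along the bottle.
- tall_tube: tallest of the four: slim translucent upright tube, body 28 mm diameter up to 92 mm height, with a wider blue cap of 36 mm diameter above, 108 mm in all. Loose. Origin: centre of its underside, z up along the bottle.
- small_bottle: shortest of the four: small clear bottle with a blue screw cap (closed, fixed), upright: body 32 mm diameter, straight up to 50 mm height, cap 24 mm diameter, 83 mm in all. Loose. Origin: centre of its underside, z up along the bottle.
- nest_1: white square block, 66 x 66 x 16 mm, fixed on the delivery tray, with one round pocket 60 mm wide and 10 mm deep (floor 6 mm above the block's underside); it is the one in which dropper_bottle stands at the start, and stays behind to show where that one stood. Origin: centre of its underside, 4 mm above the worktop.
- nest_2: white square block, 66 x 66 x 16 mm, fixed on the delivery tray, with one round pocket 60 mm wide and 10 mm deep (floor 6 mm above the block's underside); it is the one in which amber_bottle stands at the start, and stays behind to show where that one stood. Origin: centre of its underside, 4 mm above the worktop.
- nest_3: white square block, 66 x 66 x 16 mm, fixed on the delivery tray, with one round pocket 60 mm wide and 10 mm deep (floor 6 mm above the block's underside); it is the one in which tall_tube stands at the start, and stays behind to show where that one stood. Origin: centre of its underside, 4 mm above the worktop.
- nest_4: white square block, 66 x 66 x 16 mm, fixed on the delivery tray, with one round pocket 60 mm wide and 10 mm deep (floor 6 mm above the block's underside); it is the one in which small_bottle stands at the start, and stays behind to show where that one stood. Origin: centre of its underside, 4 mm above the worktop.
- delivery_tray: flat bare-steel tray, 82 x 290 mm, 4 mm thick with 9 mm lips, fixed, that carries the four white blocks in one row along its y axis, 68 mm apart (at y = +102, +34, -34, -102 mm). Origin: centre of its underside on the worktop; +y is its left end seen from the robot (yaw within 0.15 rad). A fixed microscope 341 mm high stands between tray and carrier.
- carrier: grey block, 74 x 274 x 16 mm (and a low lug at each end), fixed, empty at the start, with four round pockets in one row along its y axis at y = +102, +34, -34, -102 mm, each 60 mm wide and 10 mm deep (floor 6 mm above the worktop, rim 16 mm above it). Origin: centre of its underside on the worktop; +y is its left end seen from the robot (yaw within 0.15 rad).
Mind the look-alikes: they are no part of the job. Leave any blue look-alike of the nest_2 alone.

How it is judged:
At the end, for the whole second after the job is handed in: Each container stands in the carrier pocket that mirrors its place on the tray (left end to right end and so on): within 18 mm of the pocket centre in x and y, underside within 4 mm of the pocket floor, tilt under 0.1 rad, slower than 0.02 m/s and 0.2 rad/s (((y of nest_1 in the frame of delivery_tray between 0.087 and 0.117 m and y of dropper_bottle in the frame of carrier between -0.12 and -0.084 m) or (y of nest_1 in the frame of delivery_tray between 0.019 and 0.049 m and y of dropper_bottle in the frame of carrier between -0.052 and -0.016 m) or (y of nest_1 in the frame of delivery_tray between -0.049 and -0.019 m and y of dropper_bottle in the frame of carrier between 0.016 and 0.052 m) or (y of nest_1 in the frame of delivery_tray between -0.117 and -0.087 m and y of dropper_bottle in the frame of carrier between 0.084 and 0.12 m)) and x of dropper_bottle in the frame of carrier between -0.018 and 0.018 m and z of dropper_bottle in the frame of carrier between 0.002 and 0.01 m and angle between each of dropper_bottle, amber_bottle, tall_tube, small_bottle's own z axis and vertical below 0.1 rad and linear speed of each of dropper_bottle, amber_bottle, tall_tube, small_bottle below 0.02 m/s and angular speed of each of dropper_bottle, amber_bottle, tall_tube, small_bottle below 0.2 rad/s and ((y of nest_2 in the frame of delivery_tray between 0.087 and 0.117 m and y of amber_bottle in the frame of carrier between -0.12 and -0.084 m) or (y of nest_2 in the frame of delivery_tray between 0.019 and 0.049 m and y of amber_bottle in the frame of carrier between -0.052 and -0.016 m) or (y of nest_2 in the frame of delivery_tray between -0.049 and -0.019 m and y of amber_bottle in the frame of carrier between 0.016 and 0.052 m) or (y of nest_2 in the frame of delivery_tray between -0.117 and -0.087 m and y of amber_bottle in the frame of carrier between 0.084 and 0.12 m)) and x of amber_bottle in the frame of carrier between -0.018 and 0.018 m and z of amber_bottle in the frame of carrier between 0.002 and 0.01 m and ((y of nest_3 in the frame of delivery_tray between 0.087 and 0.117 m and y of tall_tube in the frame of carrier between -0.12 and -0.084 m) or (y of nest_3 in the frame of delivery_tray between 0.019 and 0.049 m and y of tall_tube in the frame of carrier between -0.052 and -0.016 m) or (y of nest_3 in the frame of delivery_tray between -0.049 and -0.019 m and y of tall_tube in the frame of carrier between 0.016 and 0.052 m) or (y of nest_3 in the frame of delivery_tray between -0.117 and -0.087 m and y of tall_tube in the frame of carrier between 0.084 and 0.12 m)) and x of tall_tube in the frame of carrier between -0.018 and 0.018 m and z of tall_tube in the frame of carrier between 0.002 and 0.01 m and ((y of nest_4 in the frame of delivery_tray between 0.087 and 0.117 m and y of small_bottle in the frame of carrier between -0.12 and -0.084 m) or (y of nest_4 in the frame of delivery_tray between 0.019 and 0.049 m and y of small_bottle in the frame of carrier between -0.052 and -0.016 m) or (y of nest_4 in the frame of delivery_tray between -0.049 and -0.019 m and y of small_bottle in the frame of carrier between 0.016 and 0.052 m) or (y of nest_4 in the frame of delivery_tray between -0.117 and -0.087 m and y of small_bottle in the frame of carrier between 0.084 and 0.12 m)) and x of small_bottle in the frame of carrier between -0.018 and 0.018 m and z of small_bottle in the frame of carrier between 0.002 and 0.01 m); the robot touches nothing.
It fails at once if dropper_bottle is tipped over (angle between dropper_bottle's own z axis and vertical above 0.8 rad).
It fails at once if amber_bottle is tipped over (angle between amber_bottle's own z axis and vertical above 0.8 rad).
It fails at once if tall_tube is tipped over (angle between tall_tube's own z axis and vertical above 0.8 rad).
It fails at once if small_bottle is tipped over (angle between small_bottle's own z axis and vertical above 0.8 rad).
It also fails if it takes over 144 s, if anything falls off the work surface, if the arm or the gripper's body presses on something with over 40 N, if the wrist force passes 120 N, or if a joint passes its speed limit or range.

ROBOT

A 7-joint arm with a two-finger parallel gripper is mounted at the origin on a cart in front of the work surface, level with it; the furniture and walls round the work are solid. World frame = base frame: x ahead of the robot, y to its left, z up, the work surface at z = 0. Lengths are in m, angles in rad, forces in N, time in s.
With the tool pointing down it reaches from about 0.35 to 0.9 m from the base axis. Payload 19.9 kg.
Tool frame: the origin (TCP) lies between the finger pads; the fingertips stand 19 mm ahead of it and the grasp point (between the pads) is the TCP; z points along the fingers, y is the line along which they close (so a half turn about z gives the same grasp; the last joint's range is limited). The gripper opens to 94 mm and grips with 3 to 60 N. Pads are 16 mm wide; open, the fingers measure 119 mm over their backs; the gripper's body (75 mm by 177 mm) begins 78 mm behind the grasp point.
Start: joints at [1.234, 0.417, -0.01, 1.614, 0.005, 1.111, -0.053], TCP at [0.182, -0.598, 0.224] pointing down, gripper open.
Joint ranges: [-2.81, 2.81], [-0.39, 2.02], [-1.27, 1.25], [0.06, 2.57], [-1.19, 4.33], [0.19, 2], [-2.82, 2.82]. Speed limits (rad/s): [1.89, 1.89, 2.39, 2.39, 3.01, 3.01, 3.01].

INTERFACE

Orientations are given as a 3x3 rotation matrix whose columns are the frame's x, y, z axes.
In Python, from rig import robot gives the robot as it stands. Calls block until the motion is done:
- robot.move_ptp(position, orientation): joint-space move of the TCP to a pose.
- robot.move_linear(position, velocity=0.15, frame=None, threshold=None): straight line of the TCP; frame=None keeps the orientation; velocity is the mean speed in m/s. With threshold (N) it stops when the force on the tool has changed by that much, and returns True; else False.
- robot.goto_joints(angles): joint-space move.
- robot.gripper_to(opening): finger opening in m; the grip force is fixed at half the most; returns when the fingers have stopped.
- robot.pause(seconds).
- robot.ik(position, orientation): joint angles nearest the present ones, or None.
- robot.get_state(): the state.
- robot.grab_frame(name): name is "side" or "top"; returns the picture (420x560x3 uint8, red, green, blue); there is no depth.
- robot.camera_info(name): a dict with "fx", "fy", "cx", "cy" (pixels), "dist" ([k1, k2, p1, p2, k3] as OpenCV has them; the pictures are not rectified), "rvec" (rotation vector, rad) and "tvec" (3), from world to camera coordinates, as OpenCV has them. Camera axes: x right, y down, z forward; pixel columns grow to the right and rows downward; lengths in m; the calibration is good to about 2 mm. A picture is of the moment at which its call begins. camera_info takes no time and is no camera call.
A pose or a line that the arm cannot do raises robot.PlanningError and nothing moves.
- robot.sign_off(): hands the job in; it is judged then, once.
The state is a dict: "time": time; "qpos": joint angles; "joint_vel": joint speeds; "effort": joint torques, N m; "ee_pos": TCP position; "tool_rot": TCP orientation; "force": force on the tool from outside, world axes, zero at the start; "moment": the same for the moment, N m; "opening": finger opening in m; "grasp_force": force on a finger pad.
Only numpy, scipy, OpenCV 4.12 (cv2) and the standard library are available. Lean on these libraries where they do the work, as an engineer would, in place of code of your own. Each camera call takes 0.05 s, during which the arm holds its last target. There are 200 camera calls.

## Working session

There is one attempt and no reset: what is moved stays moved. The work goes in short steps, each a Python script; the robot and the scene stay as the last script left them, time stands still between calls to the robot, and variables do not carry over. Pictures are saved under pics/ and viewed, at most 14 in all, crops included, and the job is handed in when it is done.

```bash
mkdir -p pics; ls; python3 - <<'E'
from rig import robot
import cv2
for n in("top","side"):
    cv2.imwrite(f"pics/{n}0.png",robot.grab_frame(n)[:,:,::-1]); print(n,robot.camera_info(n))
s=robot.get_state();print(s["ee_pos"],s["tool_rot"],s["time"],s["opening"])
E
```

```text
pics
top {'fx': 461.6705439824134, 'fy': 461.6705439824134, 'cx': 283.3340135908051, 'cy': 209.1652943293923, 'dist': array([0.02562781, 0.        , 0.        , 0.        , 0.        ]), 'rvec': array([ 2.09769099, -2.14526922,  0.20910237]), 'tvec': array([0.05368852, 0.4864134 , 1.64488814])}
side {'fx': 404.6497300685887, 'fy': 404.6497300685887, 'cx': 282.77436748966863, 'cy': 213.08191482332148, 'dist': array([-0.05453631,  0.        ,  0.        ,  0.        ,  0.        ]), 'rvec': array([ 0.60036282, -2.45573112,  1.40213664]), 'tvec': array([0.46155749, 0.13830665, 1.01508167])}
[ 0.18209078 -0.59759701  0.22393892] [[ 9.56560471e-01  2.91533720e-01 -3.94273007e-04]
 [ 2.91533964e-01 -9.56560053e-01  9.01862488e-04]
 [-1.14222482e-04 -9.77629978e-04 -9.99999516e-01]] 0.1 0.09371657070456056
```

View pics/top0.png

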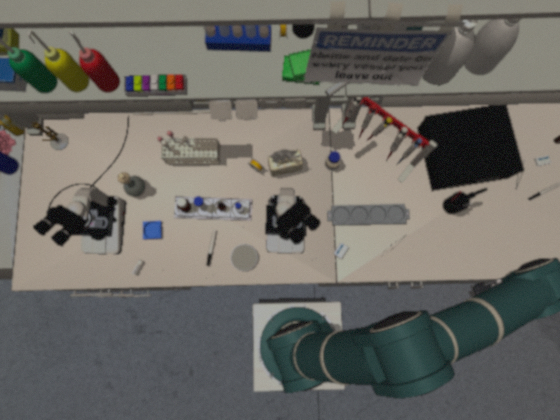

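View pics/side0.png

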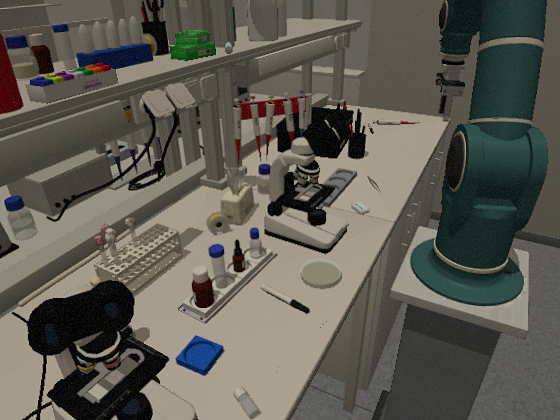

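Top view: the tray is at about (213,208), the carrier at (368,215) and the microscope at (290,220). From left to right on the tray:
- amber_bottle (white cap) at (182,205)
- tall_tube (large blue cap) at (199,203)
- dropper_bottle at (221,208)
- small_bottle at (238,208)

The side view shows the same order: (203,287), (218,262), (238,257), (255,240).

Look-alikes to leave alone are the blue nest at (152,230), the blue-capped bottle at (334,159), the grey flask at (133,184), the bottles on the shelf and the black microscope at (85,220).

Next I'll check this choice in a close crop.

```bash
python3 - <<'E'
import cv2
t=cv2.imread("pics/top0.png")
cv2.imwrite("pics/c1.png",cv2.resize(t[180:265,165:325],None,fx=5,fy=5,interpolation=cv2.INTER_CUBIC))
cv2.imwrite("pics/c2.png",cv2.resize(t[180:265,260:420],None,fx=5,fy=5,interpolation=cv2.INTER_CUBIC))
E
cat > h.py <<'E'
import numpy as np, cv2
from rig import robot
def cam(n):
    c=robot.camera_info(n);K=np.array([[c["fx"],0,c["cx"]],[0,c["fy"],c["cy"]],[0,0,1]])
    R=cv2.Rodrigues(c["rvec"])[0];return K,c["dist"],R,c["tvec"]
def ray(n,uv):
    K,d,R,t=cam(n);p=cv2.undistortPoints(np.array(uv,float).reshape(-1,1,2),K,d)[:,0]
    return -R.T@t,np.c_[p,np.ones(len(p))]@R
def plane(n,uv,z):
    o,D=ray(n,uv);return o+D*((z-o[2])/D[:,2])[:,None]
def proj(n,P):
    K,d,R,t=cam(n);return cv2.projectPoints(np.array(P,float).reshape(-1,1,3),R,t,K,d)[0][:,0]
E
```

```text
(no output)
```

View pics/c1.png

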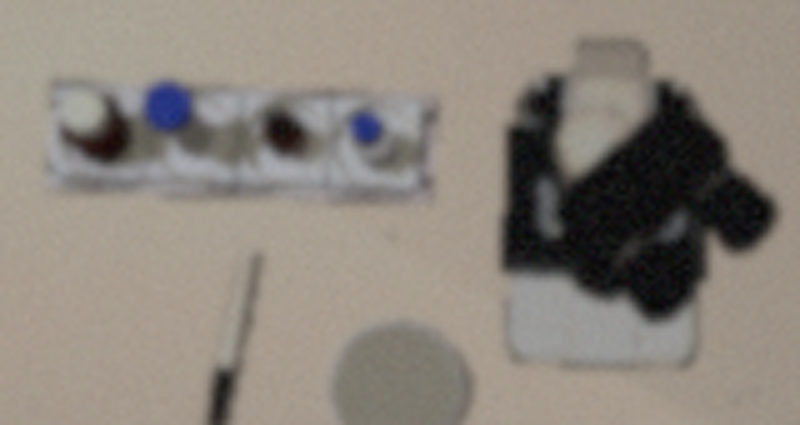

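View pics/c2.png

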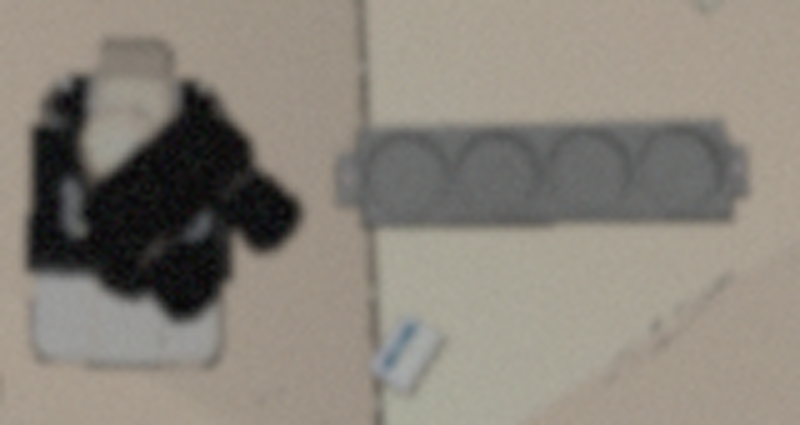

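The crop confirms the order: white-cap amber at (83,110), tall blue cap at (167,107), dropper at (285,130) and small blue cap at (366,127), in crop pixels. The carrier is empty, with pockets at (407,174) to (678,168). The next step is to measure positions, with a side crop.

```bash
python3 - <<'E'
from h import *
s=cv2.imread("pics/side0.png");t=cv2.imread("pics/top0.png")
cv2.imwrite("pics/c3.png",cv2.resize(s[215:325,170:285],None,fx=5,fy=5,interpolation=cv2.INTER_CUBIC))
def blobs(im,mask,box,amin=15):
    x0,y0,x1,y1=box;m=np.zeros(mask.shape,np.uint8);m[y0:y1,x0:x1]=mask[y0:y1,x0:x1]
    n,l,st,c=cv2.connectedComponentsWithStats(m)
    return [(c[i].round(2),st[i]) for i in range(1,n) if st[i][4]>=amin],l
def blue(im):
    b,g,r=[im[:,:,k].astype(int) for k in range(3)];return ((b>r+40)&(b>g+30)).astype(np.uint8)
print(blobs(t,blue(t),(165,190,260,225),8)[0]);print(blobs(s,blue(s),(170,215,290,325),8)[0])
for z,uv in((.118,None),(.093,None)):
    pass
B=[b[0] for b in blobs(t,blue(t),(165,190,260,225),8)[0]]
B=sorted(B,key=lambda p:p[0]);print("tall",plane("top",B[0],.118),"small",plane("top",B[1],.093))
f=lambda p,o:[((a+.5)/5-.5+o,(b+.5)/5-.5+180) for a,b in p]
print("amber",plane("top",f([(83,110)],165),.101))
# dark brown mask top
b,g,r=[t[:,:,k].astype(int) for k in range(3)]
print("dark",blobs(t,((r+g+b<200)&(r>b+10)).astype(np.uint8),(165,190,260,225),4)[0])
# carrier
b,g,r=[cv2.GaussianBlur(t,(3,3),0)[:,:,k].astype(int) for k in range(3)]
m=((abs(r-b)<14)&(r<140)).astype(np.uint8)
bl,l=blobs(t,m,(322,195,415,235),300);print(bl)
P=plane("top",f([(407,174),(497,171),(588,171),(678,168)],260),.010);print("pockets",P.round(4))
for q in bl:
    mm=cv2.morphologyEx(((l>0)*255).astype(np.uint8),cv2.MORPH_CLOSE,np.ones((5,5)));c=max(cv2.findContours(mm,0,1)[0],key=cv2.contourArea)
    bx=cv2.boxPoints(cv2.minAreaRect(c));print(bx,plane("top",bx,.016).round(4),plane("top",[bx.mean(0)],.016))
print("tray",plane("top",f([(52,78),(437,97),(430,200),(45,190)],165),.009).round(4))
print("scope",plane("top",f([(505,360),(697,365),(505,270)],165),.0).round(3),plane("top",f([(775,210),(505,125),(610,40)],165),.34).round(3),plane("top",f([(775,210),(505,125),(610,40)],165),.15).round(3))
o,_=ray("top",[(0,0)]);print("cam",o,ray("side",[(0,0)])[0])
E
```

```text
[(array([197.91, 200.91]), array([194, 197,   9,   9,  65], dtype=int32)), (array([237.67, 204.88]), array([235, 203,   6,   5,  24], dtype=int32))]
[(array([253.93, 232.93]), array([250, 228,   9,  11,  75], dtype=int32)), (array([215.84, 250.03]), array([209, 244,  15,  13, 152], dtype=int32))]
tall [[0.50990288 0.34283225 0.118     ]] small [[0.49772895 0.20559287 0.093     ]]
amber [[0.51241291 0.40511221 0.101     ]]
dark [(array([186.4 , 207.23]), array([180, 203,  11,   8,  48], dtype=int32)), (array([222.  , 207.42]), array([218, 206,   8,   4,  24], dtype=int32))]
[(array([367.72, 214.44]), array([ 327,  204,   83,   22, 1625], dtype=int32))]
pockets [[ 0.47   -0.1725  0.01  ]
 [ 0.4708 -0.2398  0.01  ]
 [ 0.4693 -0.3077  0.01  ]
 [ 0.4701 -0.3749  0.01  ]]
[[326.64453 205.1373 ]
 [408.69318 203.03348]
 [409.22534 223.78906]
 [327.1767  225.89288]] [[ 0.5053 -0.1197  0.016 ]
 [ 0.5065 -0.4263  0.016 ]
 [ 0.428  -0.4224  0.016 ]
 [ 0.4268 -0.1185  0.016 ]] [[ 0.46645142 -0.27182633  0.016     ]]
tray [[0.5576 0.4491 0.009 ]
 [0.5365 0.1596 0.009 ]
 [0.458  0.1656 0.009 ]
 [0.472  0.4524 0.009 ]]
scope [[ 0.338  0.112  0.   ]
 [ 0.331 -0.03   0.   ]
 [ 0.405  0.111  0.   ]] [[ 0.39  -0.064  0.34 ]
 [ 0.446  0.098  0.34 ]
 [ 0.497  0.033  0.34 ]] [[ 0.421 -0.08   0.15 ]
 [ 0.485  0.104  0.15 ]
 [ 0.543  0.03   0.15 ]]
cam [0.16304258 0.05228048 1.70757761] [0.02407572 0.92443066 0.63828141]
```

View pics/c3.png

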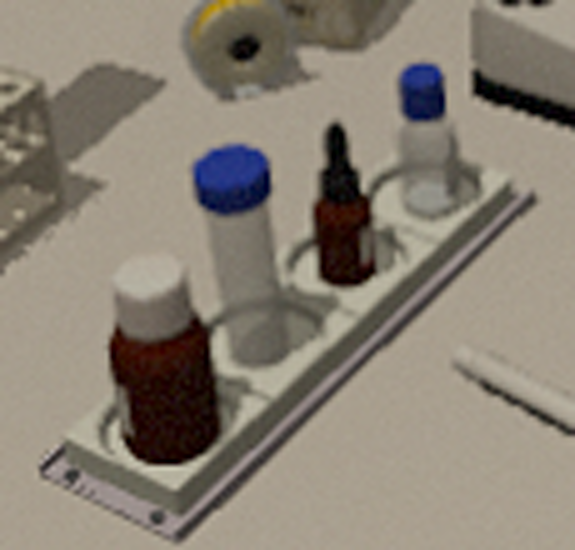

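```bash
python3 - <<'E'
from h import *
f=lambda p:[((a+.5)/5-.5+170,(b+.5)/5-.5+215) for a,b in p]
for n,p,z in(("amber",(152,268),.101),("tall",(233,158),.118),("drop",(334,126),.099),("small",(422,72),.093),("dropbodytop",(343,200),.060)):
    print(n,plane("side",f([p]),z).round(4))
print("dark low",plane("top",[(222,207.4)],.06))
def R(a): # tool y along (cos a, sin a), z down
    y=np.array([np.cos(a),np.sin(a),0]);z=np.array([0,0,-1.]);return np.c_[np.cross(y,z),y,z]
for yaw in(0,np.pi):
  for p in((.512,.407),(.50,.206),(.47,-.171),(.47,-.375)):
    for z in(.045,.48):
      q=robot.ik([*p,z],R(yaw));print(yaw,p,z,None if q is None else np.round(q,2))
E
```

```text
amber [[0.5082 0.4036 0.101 ]]
tall [[0.5098 0.3396 0.118 ]]
drop [[0.5002 0.2747 0.099 ]]
small [[0.4928 0.2071 0.093 ]]
dropbodytop [[0.4955 0.2791 0.06  ]]
dark low [[0.49647873 0.26569221 0.06      ]]
0 (0.512, 0.407) 0.045 [-0.21  0.8  -0.74  1.64  0.63  0.96 -1.18]
0 (0.512, 0.407) 0.48 [-0.12  0.55 -1.09  1.08  0.49  1.75 -1.04]
0 (0.5, 0.206) 0.045 [ 0.31  0.77 -1.01  1.93  0.82  0.93 -1.11]
0 (0.5, 0.206) 0.48 [ 0.49  0.32 -1.24  1.38  0.31  1.64 -0.71]
0 (0.47, -0.171) 0.045 [ 0.7   0.51 -0.5   2.04  0.38  0.68 -0.04]
0 (0.47, -0.171) 0.48 [ 0.79  0.08 -0.55  1.49  0.04  1.58  0.25]
0 (0.47, -0.375) 0.045 [ 0.86  0.62 -0.32  1.79  0.26  0.77  0.41]
0 (0.47, -0.375) 0.48 [ 0.91  0.29 -0.39  1.25  0.11  1.63  0.54]
3.141592653589793 (0.512, 0.407) 0.045 [-0.03  0.98 -1.09  1.63  0.95  1.14  1.77]
3.141592653589793 (0.512, 0.407) 0.48 [-0.12  0.55 -1.09  1.08  0.49  1.75  2.11]
3.141592653589793 (0.5, 0.206) 0.045 [ 0.36  0.82 -1.09  1.93  0.89  0.98  1.98]
3.141592653589793 (0.5, 0.206) 0.48 [ 0.41  0.27 -1.09  1.39  0.24  1.63  2.49]
3.141592653589793 (0.47, -0.171) 0.045 [ 0.22  0.46  0.08  2.05 -0.06  0.63 -2.8 ]
3.141592653589793 (0.47, -0.171) 0.48 [-0.7   0.07  1.07  1.53 -0.06  1.58 -2.78]
3.141592653589793 (0.47, -0.375) 0.045 [ 0.45  0.61  0.22  1.81 -0.19  0.75 -2.37]
3.141592653589793 (0.47, -0.375) 0.48 [ 0.57  0.26  0.08  1.26 -0.02  1.62 -2.5 ]
```

```bash
cat >> h.py <<'E'
def R(a):
    y=np.array([np.cos(a),np.sin(a),0]);z=np.array([0,0,-1.]);return np.c_[np.cross(y,z),y,z]
E
python3 - <<'E'
from h import *
T=np.array([[.504,.274]]);az=np.arctan2(.274,.504);r=np.hypot(.504,.274)
s=robot.get_state();p=s["ee_pos"]
robot.move_linear([p[0],p[1],.46],velocity=.25)
s=robot.get_state();q0=np.array(s["qpos"]);a0=np.arctan2(p[1],p[0])
q=np.array(robot.ik([r*np.cos(a0),r*np.sin(a0),.46],R(a0)));print(q0.round(2),q.round(2))
q[0]+=-(az-a0);q[6]+=-(az-a0)-.06;q[2]=q[4]=0;print(q.round(2))
robot.goto_joints(q)
s=robot.get_state();print(s["time"],s["ee_pos"],s["tool_rot"].round(3))
print(np.round(robot.ik([.504,.274,.46],R(-.06)),2),np.round(robot.ik([.504,.274,.05],R(-.06)),2))
cv2.imwrite("pics/t1.png",robot.grab_frame("side")[:,:,::-1])
E
```

```text
[ 1.23  0.31 -0.    1.24  0.    1.59 -0.05] [ 1.23  0.21 -0.01  1.38  0.    1.56 -0.05]
[-0.55  0.21  0.    1.38  0.    1.56 -1.89]
4.4333 [0.50559859 0.27117563 0.45999374] [[ 0.974  0.227  0.   ]
 [ 0.227 -0.974 -0.   ]
 [ 0.     0.    -1.   ]]
[-0.44  0.21 -0.13  1.37  0.03  1.56 -0.64] [-0.45  0.55 -0.12  1.87  0.1   0.73 -0.69]
```

View pics/t1.png

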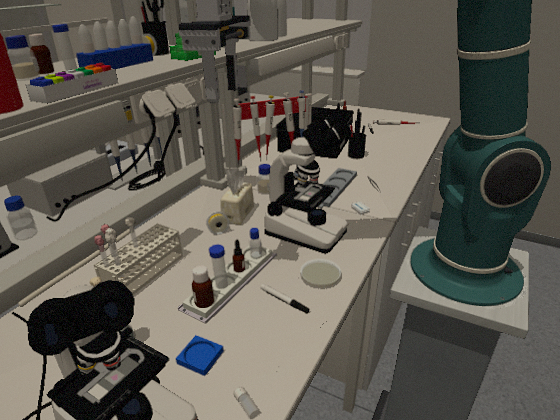

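The arm hovers over the tray with its elbow clear and the scene undisturbed. I'll start with small_bottle.

```bash
cat >> h.py <<'E'
B=dict(amber=(.510,.4045),tall=(.510,.341),dropper=(.499,.2725),small=(.4955,.2065))
C=dict(amber=(.469,-.375),tall=(.469,-.307),dropper=(.469,-.239),small=(.469,-.171))
W=dict(amber=.045,tall=.028,dropper=.030,small=.032); H=.038; Z=.46
def st(msg):
    s=robot.get_state();print(msg,"t=%.1f"%s["time"],s["ee_pos"].round(4),"q3 %.2f"%s["qpos"][2],"open %.4f"%s["opening"],"grip %.1f"%s["grasp_force"],"F",np.round(s["force"],1));return s
def pick(n):
    x,y=B[n];robot.move_ptp([x,y,Z],R(-.06));robot.gripper_to(.094)
    robot.move_linear([x,y,.15],velocity=.3)
    if robot.move_linear([x,y,.010+H],velocity=.08,threshold=8): st("CONTACT");robot.move_linear([x,y,.2],velocity=.1);raise SystemExit
    robot.gripper_to(W[n]-.01);s=st("gripped "+n)
    assert abs(s["opening"]-W[n])<.005
    robot.move_linear([x,y,.09],velocity=.08);robot.move_linear([x,y,Z],velocity=.25);st("lifted")
def place(n):
    x,y=C[n];robot.move_ptp([x,y,Z],R(0));st("over")
    robot.move_linear([x,y,.09],velocity=.25);robot.pause(.3)
    print(robot.move_linear([x,y,.006+H-.002],velocity=.03,threshold=4));st("down")
    robot.gripper_to(.075);robot.pause(.2);robot.move_linear([x,y,.16],velocity=.1);robot.move_linear([x,y,Z],velocity=.3);st("done")
E
python3 - <<'E'
from h import *
pick("small"); place("small")
cv2.imwrite("pics/s2.png",cv2.resize(robot.grab_frame("side")[120:290,180:400,::-1],None,fx=3,fy=3))
E
```

```text
gripped small t=9.6 [0.4955 0.2065 0.048 ] q3 -0.08 open 0.0315 grip 30.0 F [-0.  -1.2  0.5]
lifted t=11.9 [0.4953 0.2064 0.459 ] q3 -0.09 open 0.0312 grip 30.0 F [ 0.2 -0.8 -0.8]
over t=13.3 [ 0.4695 -0.1699  0.4599] q3 0.23 open 0.0315 grip 30.0 F [ 0.2  0.5 -0.4]
True
down t=16.6 [ 0.469  -0.1711  0.0439] q3 0.18 open 0.0312 grip 30.0 F [-0.5  0.7  6.8]
done t=20.1 [ 0.4687 -0.1709  0.4585] q3 0.24 open 0.0748 grip 0.0 F [ 0.4 -0.9 -0.2]
```

View pics/s2.png

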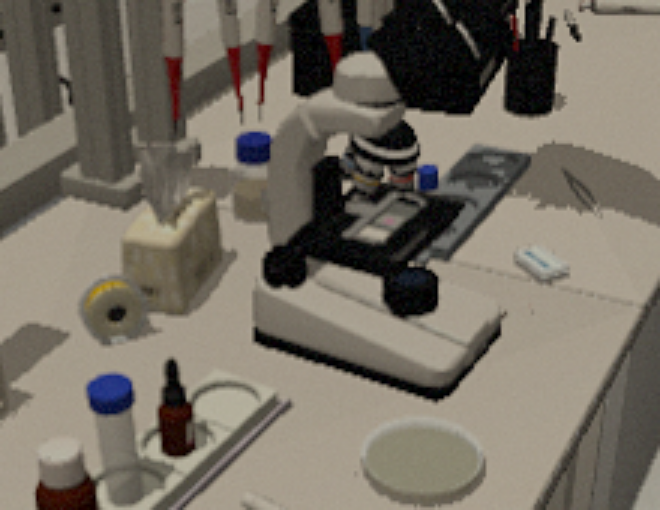

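small_bottle now stands in the left pocket, with its cap visible at (428,178) in the crop. The other three are untouched. I'll carry on with the rest.

```bash
python3 - <<'E'
from h import *
for n in("dropper","tall","amber"): pick(n); place(n)
robot.move_ptp([.30,-.60,.46],R(-1.1))
st("parked")
t=robot.grab_frame("top")[:,:,::-1];cv2.imwrite("pics/f_top.png",t)
cv2.imwrite("pics/f1.png",cv2.resize(t[180:265,310:420],None,fx=6,fy=6))
cv2.imwrite("pics/f2.png",cv2.resize(robot.grab_frame("side")[120:290,180:400,::-1],None,fx=3,fy=3))
E
```

```text
gripped dropper t=25.9 [0.499  0.2725 0.048 ] q3 -0.16 open 0.0292 grip 30.0 F [-0.3 -0.2 -0.2]
lifted t=28.3 [0.4988 0.2724 0.459 ] q3 -0.18 open 0.0289 grip 30.0 F [-0.5  1.1 -1.3]
over t=30.1 [ 0.4695 -0.2381  0.4599] q3 0.24 open 0.0293 grip 30.0 F [ 0.5 -0.5 -0.4]
True
down t=33.5 [ 0.469  -0.239   0.0439] q3 0.19 open 0.0294 grip 30.0 F [-0.6  1.3  6.1]
done t=37.0 [ 0.4687 -0.2388  0.4585] q3 0.25 open 0.0751 grip 0.0 F [ 0.9 -0.9 -0.5]
gripped tall t=43.2 [0.51  0.341 0.048] q3 -0.26 open 0.0318 grip 30.0 F [-0.6  0.8 -0.5]
lifted t=45.5 [0.5098 0.3408 0.459 ] q3 -0.31 open 0.0320 grip 30.0 F [ 0.3  1.  -0.1]
over t=47.8 [ 0.4696 -0.3062  0.4599] q3 0.21 open 0.0318 grip 30.0 F [0.6 0.8 0.4]
True
down t=51.1 [ 0.4691 -0.3071  0.0439] q3 0.16 open 0.0319 grip 30.0 F [-0.9  0.4  7.1]
done t=54.6 [ 0.4687 -0.3068  0.4585] q3 0.22 open 0.0752 grip 0.0 F [-0.3 -0.6 -0.5]
gripped amber t=61.1 [0.51   0.4045 0.048 ] q3 -0.40 open 0.0442 grip 29.9 F [ 0.1 -0.2 -0.3]
lifted t=63.4 [0.5098 0.4043 0.459 ] q3 -0.49 open 0.0441 grip 29.9 F [ 0.8  0.2 -1.5]
over t=66.2 [ 0.4696 -0.3743  0.4599] q3 0.11 open 0.0443 grip 29.9 F [-0.   0.2 -1.7]
True
down t=69.5 [ 0.4689 -0.3749  0.0439] q3 0.08 open 0.0437 grip 29.9 F [-1.1  1.7  7.6]
done t=72.8 [ 0.4688 -0.3748  0.4584] q3 0.12 open 0.0749 grip 0.0 F [-0.5  0.2 -0.9]
parked t=73.9 [ 0.3014 -0.5992  0.4597] q3 0.40 open 0.0750 grip 0.0 F [-0.2  1.1 -1.1]
```

View pics/f1.png

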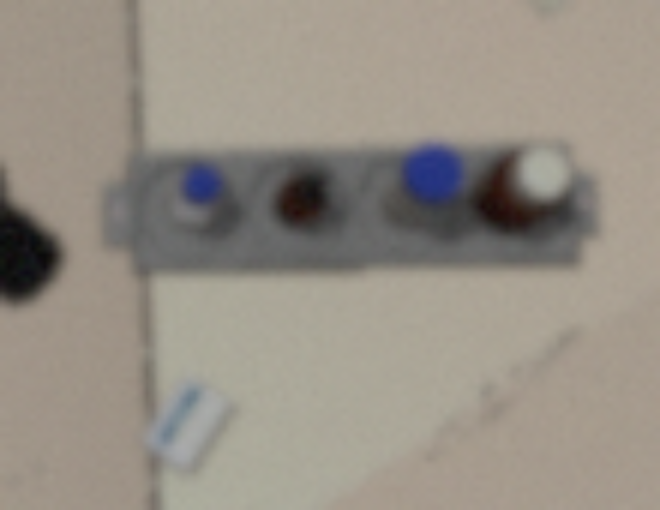

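View pics/f2.png

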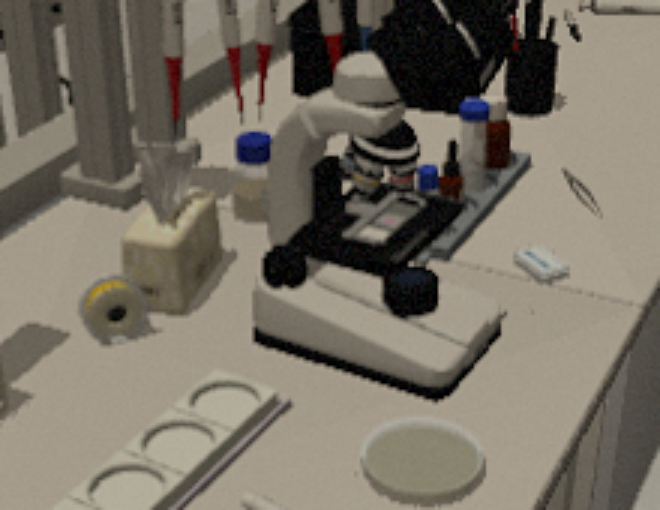

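All four stand in the carrier in reversed order: small at (200,185), dropper at (300,198), tall at (433,172) and amber at (543,173). The tall tube measured 32 mm between the pads where 28 mm was expected, so I'll check the cap positions for tilt first.

```bash
python3 - <<'E'
from h import *
f=lambda a,b:[((a+.5)/6-.5+310,(b+.5)/6-.5+180)]
for n,p,z in(("small",(200,183),.089),("tall",(433,172),.114),("amber",(543,172),.097)): print(n,plane("top",f(*p),z)[0].round(4),C[n])
g=lambda a,b:[((a+.5)/3-.5+180,(b+.5)/3-.5+120)]
for n,p,z in(("tall",(475,103),.114),("dropper",(452,143),.095),("small",(428,168),.089)): print("side",n,plane("side",g(*p),z)[0].round(4),C[n])
robot.pause(.5);print(robot.sign_off())
E
```

```text
small [ 0.4712 -0.1696  0.089 ] (0.469, -0.171)
tall [ 0.47   -0.3028  0.114 ] (0.469, -0.307)
amber [ 0.4718 -0.3715  0.097 ] (0.469, -0.375)
side tall [ 0.4663 -0.2997  0.114 ] (0.469, -0.307)
side dropper [ 0.463  -0.2246  0.095 ] (0.469, -0.239)
side small [ 0.4661 -0.1655  0.089 ] (0.469, -0.171)
the job is handed in; nothing more can be done
None
```

All four containers stand upright and released in the carrier in reverse order (small, dropper, tall, amber from left to right), and the job was handed in at about 75 s; sign-off returned no verdict, and cap positions measured from above for all but the dropper were within about 5 mm of the pocket centres.

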